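Close the sectioning vise with its folding crank handle

ROBOT

A 7-joint arm with a two-finger parallel gripper is mounted at the origin on a cart in front of the work surface, level with it; the furniture and walls round the work are solid. World frame = base frame: x ahead of the robot, y to its left, z up, the work surface at z = 0. Lengths are in m, angles in rad, forces in N, time in s.
With the tool pointing down it reaches from about 0.4 to 0.875 m from the base axis. Payload 19.3 kg.
Tool frame: the origin (TCP) lies where the fingers leave the gripper's body, on its centre line; the fingertips stand bot.tip_reach ahead of it and the grasp point (between the pads) lies 54 mm ahead of it (bot.tip_reach is the distance from the TCP to the fingertips, in m); z points along the fingers, y is the line along which they close (so a half turn about z gives the same grasp; the last joint's range is limited). The gripper opens to 85 mm and grips with 20 to 120 N. Pads are 22 mm wide; open, the fingers measure 114 mm over their backs; the gripper's body (76 mm by 85 mm) begins 54 mm behind the grasp point. The pads swing forward as they close: fully open they stand 13 mm farther back than shut.
Start: joints at [-1.387, 0.521, -0.036, 1.599, 0.021, 1.021, -0.113], TCP at [0.157, 0.605, 0.304] pointing down, gripper open.
Joint ranges: [-2.91, 2.91], [-0.3, 2.13], [-1.5, 1.42], [0.17, 2.43], [-1.26, 4.41], [0.16, 1.93], [-2.52, 2.52]. Speed limits (rad/s): [1.89, 1.89, 2.39, 2.39, 3.01, 3.01, 3.01].

INTERFACE

Orientations are given as [roll, pitch, yaw] about the fixed x, y, z axes, in that order (R = Rz(yaw) Ry(pitch) Rx(roll)).
In Python, from workcell import bot gives the robot as it stands. The module is installed in compiled form; this text tells all that it offers.
- The arm moves only by the shell command python3 -m jog 'ROWS' [FORCE]. ROWS is JSON, a list that holds one entry, the list of rows, each a list of 7 numbers: the shift along the tool's x, y, z in mm, then the turn, a rotation vector about the tool's x, y, z in rad, then the opening, from 0 (shut) to 1 (fully open). In form: [[[tx, ty, tz, wx, wy, wz, fingers], ...]]. A call has 1 to 5 rows; each row shifts and turns the commanded pose from where the row before left it, along the tool's axes as they then stand; what a row does not reach is not made up. A row lasts 1/10 s, in which the tool goes at most 50 mm and 8.59 degrees, less where a joint would pass 70% of its speed; a pose out of reach is approached as far as the arm can. A call is refused whole if a number of a shift passes 50 or a number of a turn 0.15, either way. A call with a gripper value outside its range is refused whole. The fingers move at their own pace and stop on an object; FORCE is the grip in N (left out, the last holds). Time passes only in rows, so rows that do not move let the fingers close. It gives the time, the measured TCP pose, the force, the opening and the grip force at its end, in the units of the state.
- bot.observe(): the state, without advancing time (a new reading comes with each control period).
- bot.grab_frame(name): name is "side" or "top"; returns a dict with "img" (384x512x3 uint8, red, green, blue), "intrinsics" (3x3 intrinsics, pixels), "R" (3x3) and "t" (3): a world point X has camera coordinates R X + t. Camera axes: x right, y down, z forward; pixel columns grow to the right and rows downward; lengths in m; the calibration is good to about 2 mm. A picture is of the moment at which its call begins. There is no depth.
- bot.job_done(): hands the job in; it is judged then, once.
Trained networks look in a picture, given as the dict that the camera call returned (one of the last four; its "shot" number tells which), for a name from the list of things; names that differ only in an ending like _2 or _b are one class to them, and where a whole thing is asked for, a point or a joint stands for the part that bears it (a point fixed in the world has none). Each returns a list of dicts, best first, with "conf" (0 to 1); they miss things now and then, are a little off and sometimes report something else, mostly with a low value. They report only what shows in the picture. A call takes as long as a camera call.
- bot.trace(query, picture): "region" (384x512 bool, what is visible of it).
- bot.spot_point(query, picture): "xyz" ([x, y, z] in m, in world coordinates, good to about 4 mm: a listed point, or the origin of a listed thing).
The state is a dict: "clock": time; "qpos": joint angles; "qd": joint speeds; "joint_efforts": joint torques, N m; "position": TCP position; "tool_rot": TCP orientation; "force": force on the tool from outside, world axes, zero at the start; "moment": the same for the moment, N m; "grip_width": finger opening in m; "finger_force": force on a finger pad.
Only numpy, scipy, OpenCV 4.12 (cv2) and the standard library are available. Lean on these libraries where they do the work, as an engineer would, in place of code of your own. Each camera call takes 0.05 s, during which the arm holds its last target. There are 200 camera calls.

TASK

Close the specimen vise that has the red ball knob: swing its folded crank handle up until it latches upright (folded, it locks the wheel), then crank the wheel clockwise, seen from above, until the sliding jaw is closed up against the specimen. Leave the handle standing upright and let go of it; leave the handle of the vise with the blue knob folded.

Things in the scene. Friction and masses are not known exactly. Their poses are not given: they have to be found in the camera images.
- red_vise: Grey specimen vise with a red ball knob, fixed; base 265 x 100 mm. A twin with a blue knob stands beyond the microscope, on either side. Origin: on the worktop under the axis of the level handwheel (96 mm across, rim top 48 mm up, hub top 51). z up, x from wheel to jaws (x 90 to 170 mm, 48 high). A fork (x -63 to -82, y -16 to 16 mm, 68 high) holds the folded handle's tail, locking the wheel.
- red_vise_handle (a joint): Fold angle, rad: 0 folded (starts 0 to 0.2), 1.31 upright at its stop. Hinge line along vise y at x -56, y 0, z 62 mm. Ball (28 mm, spins on its 9 mm rod) centre 70 mm from the hinge: at 0 over the hub at x 12, z 80 mm (rod rising 15 degrees toward +x), at 1.31 straight up (z 132). Wheel unlocks past 1.05. A sprung latch resists (3 N at the ball) from 0.75 to 1.15, then holds it up with 3 N.
- red_vise_wheel (a joint): Handwheel angle, rad: 0 at the start (locked while the handle is folded), growing clockwise seen from above to the stop at 2.094, where the jaw meets the specimen. The jaw moves 12 mm over that turn, in proportion. Hinge and upright handle go round with it at 56 mm radius. Takes about 5 N at the knob; stays where left.
- blue_vise_handle (a joint): Fold angle of the handle of the twin vise with the blue ball knob, rad: 0 to 0.2 (folded) at the start; to be left folded. Between the two vises stands a stereo microscope about 0.4 m high, with a bent light guide on either side: go round in front of it, near the robot and high.

How it is judged:
On the way:
1. the red-knobbed handle stands latched upright, the wheel not yet turned (value of joint red_vise_handle above 1.18 rad and value of joint red_vise_wheel below 0.25 rad), for 0.1 s.
At the end, for the whole second after the job is handed in: The red vise's jaw is closed to within 2 mm of the specimen (wheel turned at least 1.75 of its 2.094 rad) and at rest, its handle upright within 10 degrees (joint above 1.13 rad), and the blue-knobbed handle still folded (below 0.4 rad) (value of joint red_vise_wheel above 1.75 rad and value of joint red_vise_handle above 1.13 rad and velocity of joint red_vise_wheel below 0.05 rad/s and value of joint blue_vise_handle below 0.4 rad); the robot touches nothing.
It fails at once if the blue-knobbed handle is swung out (value of joint blue_vise_handle above 0.6 rad).
It also fails if it takes over 48 s, if anything falls off the work surface, if the arm or the gripper's body presses on something with over 40 N, if the wrist force passes 120 N, or if a joint passes its speed limit or range.

## Working session

There is one attempt and no reset: what is moved stays moved. The work goes in short steps, Python scripts to look and compute and a shell command to move; the robot and the scene stay as the last step left them, time stands still between calls to the robot, and variables do not carry over. Pictures are saved under pics/ and viewed, at most 10 in all, crops included, and the job is handed in when it is done.

```bash
mkdir -p pics
cat > h.py <<'E'
import numpy as np,cv2
from workcell import bot
def save(f,n): cv2.imwrite('pics/'+n,f['img'][:,:,::-1])
def proj(f,X):
    c=np.asarray(f['R'])@np.asarray(X)+np.asarray(f['t']); p=np.asarray(f['intrinsics'])@c; return p[:2]/p[2]
def ray(f,uv):
    R=np.asarray(f['R']);t=np.asarray(f['t']);o=-R.T@t
    d=R.T@np.linalg.solve(np.asarray(f['intrinsics']),[uv[0],uv[1],1]);return o,d/np.linalg.norm(d)
def atz(f,uv,z):
    o,d=ray(f,uv);return o+d*(z-o[2])/d[2]
E
python3 - <<'E'
from h import *
np.set_printoptions(precision=4,suppress=True)
a=bot.grab_frame('top');b=bot.grab_frame('side')
img=np.hstack([a['img'],b['img']]);cv2.imwrite('pics/a.png',cv2.resize(img,(800,300))[:,:,::-1])
save(a,'top.png');save(b,'side.png')
for f in(a,b):
  print('cam',-np.asarray(f['R']).T@np.asarray(f['t']))
  for q in('red_vise','red_vise_handle','blue_vise_handle'):
    for r in bot.spot_point(q,f)[:2]:print(q,r)
print(bot.observe(),bot.tip_reach)
E
```

```text
cam [ 0.2185 -0.0112  1.3359]
red_vise {'xyz': [0.4815, -0.3657, -0.0026], 'conf': 0.7}Traceback (most recent call last):
  File "<stdin>", line 9, in <module>
ValueError: it knows: red_vise
```

View pics/top.png

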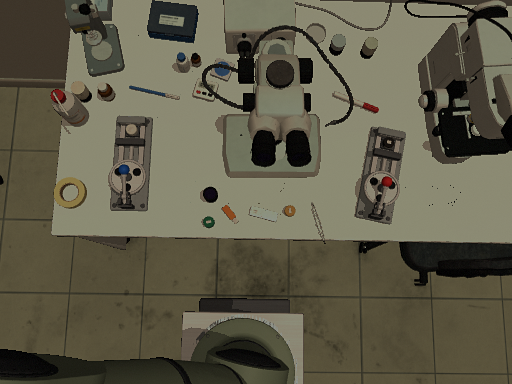

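View pics/side.png

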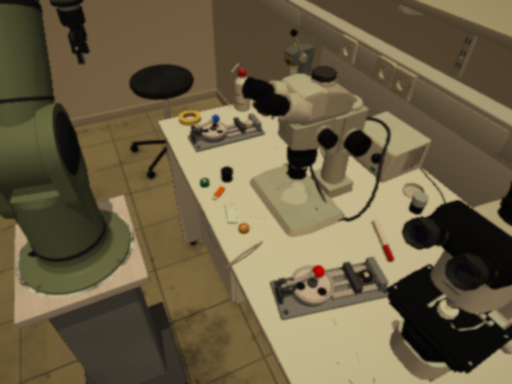

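The top view shows the red vise at lower right: wheel (381,188), red ball (387,182) and fork (376,212). The blue twin is at left (125,172). The side view shows the red ball at (318,271). Next I'll measure both vises.

Run:
```python
from h import *
np.set_printoptions(precision=4,suppress=True)
a=bot.grab_frame('top');b=bot.grab_frame('side')
P=[]
for f,w in((a,(387,182)),(b,(318,271))):
  print('cam',-np.asarray(f['R']).T@np.asarray(f['t']))
  for r in bot.spot_point('red_vise',f)[:2]:print(r['xyz'],r['conf'])
  hsv=cv2.cvtColor(f['img'],cv2.COLOR_RGB2HSV);m=((hsv[...,0]<6)|(hsv[...,0]>174))&(hsv[...,1]>150)&(hsv[...,2]>70)
  n,l,s,c=cv2.connectedComponentsWithStats(m.astype(np.uint8))
  k=min(range(1,n),key=lambda i:np.hypot(*(c[i]-w)));print('ball px',c[k],s[k]);P.append(c[k])
  for r in bot.trace('red_vise',f)[:2]:
    g=r['region'];ys,xs=np.nonzero(g)
    print('reg',r['conf'],g.sum(),xs.min(),xs.max(),ys.min(),ys.max())
    if f is a:
      (cx,cy),sz,an=cv2.minAreaRect(np.c_[xs,ys].astype(np.float32));bx=cv2.boxPoints(((cx,cy),sz,an));print(bx,[atz(a,p,.02) for p in bx])
(o1,d1),(o2,d2)=ray(a,P[0]),ray(b,P[1])
s=np.linalg.lstsq(np.c_[d1,-d2],o2-o1,rcond=None)[0];p,q=o1+s[0]*d1,o2+s[1]*d2
print('ball',(p+q)/2,np.linalg.norm(p-q))
print(bot.observe(),bot.tip_reach)
x,y=387,182
crop=cv2.resize(a['img'][115:230,345:425],None,fx=5,fy=5,interpolation=cv2.INTER_CUBIC)
cv2.imwrite('pics/c1.png',crop[:,:,::-1])
```

```text
cam [ 0.2185 -0.0112  1.3359]
[0.4801, -0.3645, -0.001] 0.68
ball px [387.     181.2763] [383 177   9  10  76]
reg 0.6 3447 355 406 127 223
[[354.0163 218.1584]
 [370.6137 124.798 ]
 [409.7114 131.7487]
 [393.114  225.1091]] [array([ 0.4052, -0.2954,  0.02  ]), array([ 0.6711, -0.3479,  0.02  ]), array([ 0.6534, -0.4582,  0.02  ]), array([ 0.3881, -0.4016,  0.02  ])]
cam [ 0.1554 -0.7318  0.7637]
[0.4805, -0.3612, 0.0009] 0.64
ball px [318.3654 271.0577] [313 266  12  11 104]
reg 0.8 4705 271 388 257 319
ball [ 0.4928 -0.3689  0.088 ] 0.003095558306605919
{'clock': 0.45, 'qpos': array([-1.3872,  0.5215, -0.0363,  1.5995,  0.0212,  1.0211, -0.1128]), 'qd': array([-0.0005, -0.0001, -0.0009,  0.0003, -0.0012, -0.0001,  0.0002]), 'joint_efforts': array([ -0.0015, -92.6149,   1.9768, -36.9981,   0.018 ,   0.0028,
        -0.    ]), 'position': array([0.1569, 0.605 , 0.3038]), 'tool_rot': array([-3.1414, -0.    ,  2.8878]), 'force': array([0.5182, 0.3842, 0.0557]), 'moment': array([-0.0111,  0.0142,  0.0281]), 'finger_force': 0.0, 'grip_width': 0.08535096749996302} 0.0726
```

View pics/c1.png

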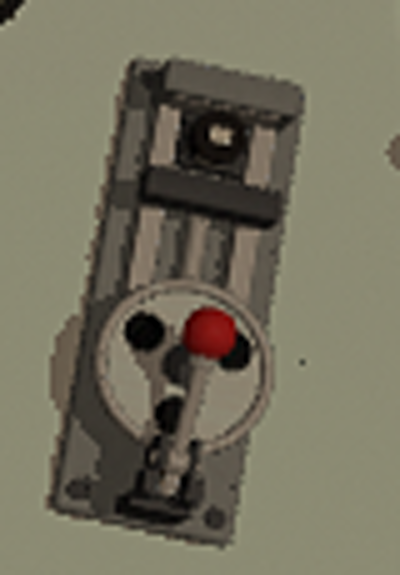

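```bash
cat >> h.py <<'E'
from scipy.spatial.transform import Rotation as Ro
O=np.array([.482,-.3655,0]);YAW=-.203
def goal(phi,wheel=0,O=O,yaw=YAW,up=0.054):
    # TCP position for ball grasp at fold phi, wheel angle (cw)
    a=np.deg2rad(15)+phi; r=-.056+.070*np.cos(a); th=yaw-wheel
    return O+[r*np.cos(th),r*np.sin(th),.062+.070*np.sin(a)+up]
def delta(p,yaw=None):
    s=bot.observe();R=Ro.from_euler('xyz',s['tool_rot'])
    print('pos',s['position'].round(4),'rot',s['tool_rot'].round(4),'F',s['force'].round(1),'t',s['clock'],'w',round(s['grip_width'],4))
    out=R.inv().apply(np.asarray(p)-s['position'])*1000
    T=Ro.from_euler('xyz',[np.pi,0,np.pi+YAW if yaw is None else yaw])
    print('d mm',out.round(1),'rv',(R.inv()*T).as_rotvec().round(4))
E
python3 - <<'E'
from h import *
f=bot.grab_frame('top')
for uv in[(263,163),(300,162),(210,100),(345,110)]:print(uv,atz(f,uv,.4).round(3),atz(f,uv,.0).round(3))
for p in[(.157,.42,.47),(.42,.15,.47),(.42,-.15,.47),tuple(goal(.12)+[0,0,.1])]:print(p);delta(p)
E
```

```text
(263, 163) [ 0.457 -0.036  0.4  ] [ 0.559 -0.047  0.   ]
(300, 162) [ 0.461 -0.109  0.4  ] [ 0.564 -0.151  0.   ]
(210, 100) [0.584 0.072 0.4  ] [0.741 0.107 0.   ]
(345, 110) [ 0.57 -0.2   0.4 ] [ 0.721 -0.28   0.   ]
(0.157, 0.42, 0.47)
pos [0.1569 0.6049 0.3039] rot [-3.1415  0.      2.8877] F [-0.2 -0.4 -0.2] t 0.5 w 0.0854
d mm [ -46.5 -179.  -166.1] rv [-0.0001  0.     -0.0508]
(0.42, 0.15, 0.47)
pos [0.1569 0.6049 0.3039] rot [-3.1415  0.      2.8877] F [-0.2 -0.4 -0.2] t 0.5 w 0.0854
d mm [-368.9 -374.3 -166.1] rv [-0.0001  0.     -0.0508]
(0.42, -0.15, 0.47)
pos [0.1569 0.6049 0.3039] rot [-3.1415  0.      2.8877] F [-0.2 -0.4 -0.2] t 0.5 w 0.0854
d mm [-444.2 -664.7 -166.1] rv [-0.0001  0.     -0.0508]
(np.float64(0.4907757221672755), np.float64(-0.36730635269838063), np.float64(0.242081362709057))
pos [0.1569 0.6049 0.3039] rot [-3.1415  0.      2.8877] F [-0.2 -0.4 -0.2] t 0.5 w 0.0854
d mm [-567.3 -857.2   61.9] rv [-0.0001  0.     -0.0508]
```

```bash
python3 -m jog '[[[-6,-22,-27,0,0,-0.006,1],[-6,-22,-27,0,0,-0.006,1],[-6,-22,-27,0,0,-0.006,1],[-6,-22,-27,0,0,-0.006,1]]]'
python3 -m jog '[[[-6,-22,-27,0,0,-0.006,1],[-6,-22,-27,0,0,-0.006,1],[-6,-22,-27,0,0,-0.006,1],[-6,-22,-27,0,0,-0.006,1]]]'
python3 -c "
from h import *
delta((.3,.3,.52));delta((.4,.12,.52));print(bot.observe()['qpos'])"
```

```text
clock: 0.9
position: [0.1589, 0.5127, 0.4129]
tool_rot: [3.142, -0.0, 2.912]
force: [0.6, 1.2, 0.4]
grip_width: 0.0856
finger_force: 0.0
clock: 1.3
position: [0.163, 0.4215, 0.5211]
tool_rot: [3.141, -0.0, 2.936]
force: [-0.0, 0.2, 0.4]
grip_width: 0.0853
finger_force: 0.0
pos [0.163  0.4215 0.5211] rot [ 3.1412 -0.      2.936 ] F [-0.   0.2  0.4] t 1.3 w 0.0853
d mm [-158.9  -91.     1.1] rv [ 0.0003 -0.     -0.0026]
pos [0.163  0.4215 0.5211] rot [ 3.1412 -0.      2.936 ] F [-0.   0.2  0.4] t 1.3 w 0.0853
d mm [-293.6 -246.8    1. ] rv [ 0.0003 -0.     -0.0026]
[-1.31071737e+00  6.41450218e-02 -2.39654048e-02  1.67990993e+00
  1.53834794e-03  1.39721253e+00  3.03322615e-02]
```

```bash
python3 -m jog '[[[-32,-18,0,0,0,0,1],[-32,-18,0,0,0,0,1],[-32,-18,0,0,0,0,1],[-32,-18,0,0,0,0,1],[-32,-18,0,0,0,0,1]]]'
python3 -m jog '[[[-22,-26,0,0,0,0,1],[-22,-26,0,0,0,0,1],[-22,-26,0,0,0,0,1]]]'
python3 -m jog '[[[-22,-26,0,0,0,0,1],[-22,-26,0,0,0,0,1],[-22,-26,0,0,0,0,1]]]'
python3 -c "
from h import *
delta((.4,-.13,.52));delta(goal(.12)+[0,0,.1]);print(bot.observe()['qpos'])"
```

```text
clock: 1.8
position: [0.3021, 0.3005, 0.5201]
tool_rot: [3.141, 0.0, 2.936]
force: [0.6, 1.3, 0.1]
grip_width: 0.0854
finger_force: 0.0
clock: 2.1
position: [0.3504, 0.2106, 0.52]
tool_rot: [3.141, 0.0, 2.936]
force: [1.7, 1.4, 0.5]
grip_width: 0.0853
finger_force: 0.0
clock: 2.4
position: [0.3989, 0.1207, 0.5201]
tool_rot: [3.141, 0.0, 2.936]
force: [-0.1, 0.9, -0.4]
grip_width: 0.0856
finger_force: 0.0
pos [0.3989 0.1207 0.5201] rot [3.1410e+00 3.0000e-04 2.9358e+00] F [-0.1  0.9 -0.4] t 2.4 w 0.0856
d mm [ -52.3 -245.2   -0. ] rv [ 0.0006  0.0003 -0.0028]
pos [0.3989 0.1207 0.5201] rot [3.1410e+00 3.0000e-04 2.9358e+00] F [-0.1  0.9 -0.4] t 2.4 w 0.0856
d mm [-189.5 -459.1  277.8] rv [ 0.0006  0.0003 -0.0028]
[-0.85859438 -0.02194988  0.41724246  1.76809195  0.00876752  1.39293836
  0.92203112]
```

```bash
python3 -m jog '[[[-8,-41,0,0,0,0,1],[-8,-41,0,0,0,0,1],[-8,-41,0,0,0,0,1]]]'
python3 -m jog '[[[-8,-41,0,0,0,0,1],[-8,-41,0,0,0,0,1],[-8,-41,0,0,0,0,1]]]'
python3 -c "
from h import *
delta((.46,-.36,.4));delta(goal(.12)+[0,0,.1]);print(bot.observe()['qpos'])"
```

```text
clock: 2.7
position: [0.3966, -0.0049, 0.52]
tool_rot: [3.141, 0.0, 2.936]
force: [0.6, -0.4, 0.3]
grip_width: 0.0855
finger_force: 0.0
clock: 3.0
position: [0.3947, -0.1303, 0.5202]
tool_rot: [3.141, 0.001, 2.936]
force: [0.6, 0.6, 0.3]
grip_width: 0.086
finger_force: 0.0
pos [ 0.3947 -0.1303  0.5202] rot [3.1407e+00 9.0000e-04 2.9360e+00] F [0.6 0.6 0.3] t 3.0 w 0.086
d mm [-110.7 -211.6  120.1] rv [ 0.0009  0.0009 -0.0026]
pos [ 0.3947 -0.1303  0.5202] rot [3.1407e+00 9.0000e-04 2.9360e+00] F [0.6 0.6 0.3] t 3.0 w 0.086
d mm [-142.2 -212.7  278.1] rv [ 0.0009  0.0009 -0.0026]
[-0.60701948 -0.05051188  0.75979852  1.78094402  0.03450534  1.39642648
  1.5113557 ]
```

```bash
python3 -m jog '[[[-9,-35,0,0,0,0,1],[-9,-35,0,0,0,0,1],[-9,-35,20,0,0,0,1]]]'
python3 -m jog '[[[-9,-35,30,0,0,0,1],[-9,-35,30,0,0,0,1],[-9,-35,40,0,0,0,1]]]'
python3 -c "
from h import *
delta(goal(.12)+[0,0,.1]);print(bot.observe()['qpos'])"
```

```text
clock: 3.3
position: [0.4005, -0.2385, 0.5014]
tool_rot: [3.141, 0.004, 2.937]
force: [1.2, 1.8, -1.0]
grip_width: 0.0857
finger_force: 0.0
clock: 3.6
position: [0.4052, -0.3443, 0.4018]
tool_rot: [-3.141, 0.001, 2.936]
force: [3.2, 1.9, 1.7]
grip_width: 0.0856
finger_force: 0.0
pos [ 0.4052 -0.3443  0.4018] rot [-3.1409e+00  1.1000e-03  2.9360e+00] F [3.2 1.9 1.7] t 3.6 w 0.0856
d mm [-88.3  -5.  159.8] rv [-0.0007  0.0011 -0.0026]
[-0.07501602  0.39099391  0.91893843  1.74800505 -0.33561321  1.16832098
  2.30634326]
```

```bash
python3 -m jog '[[[-29,-2,20,0,0,0,1],[-29,-2,30,0,0,0,1],[-30,-1,40,0,0,0,1],[0,0,40,0,0,0,0.7]]]'
python3 -m jog '[[[0,0,30,0,0,0,0.7],[0,0,0,0,0,0,0.7]]]'
python3 - <<'E'
from h import *
delta(goal(.12));print(bot.observe()['qpos'])
a=bot.grab_frame('top');b=bot.grab_frame('side')
for f,n in((a,'t'),(b,'s')):print(n,proj(f,goal(.12,up=0)),proj(f,bot.observe()['position']+[0,0,-.054]))
A=cv2.resize(a['img'][120:245,330:430],(400,500));B=cv2.resize(b['img'][200:325,260:360],(400,500))
cv2.imwrite('pics/d.png',np.hstack([A,B])[:,:,::-1])
E
```

```text
clock: 4.0
position: [0.4932, -0.3653, 0.2705]
tool_rot: [-3.141, 0.001, 2.938]
force: [-0.2, 1.3, -1.2]
grip_width: 0.0735
finger_force: 0.0
clock: 4.2
position: [0.4893, -0.3643, 0.2394]
tool_rot: [3.14, -0.005, 2.936]
force: [-0.9, 0.4, 1.4]
grip_width: 0.0599
finger_force: 0.0
pos [ 0.4893 -0.3643  0.2394] rot [ 3.1399 -0.0054  2.9358] F [-0.9  0.4  1.4] t 4.2 w 0.0599
d mm [-2.6 -2.8 97.3] rv [ 0.0017 -0.0054 -0.0028]
[ 0.0725774   0.69873407  0.73619917  1.72424384 -0.55986661  0.94699863
  2.39772577]
t [386.23052    182.57881959] [397.21799928 174.01370174]
s [317.88446301 270.64894688] [323.9335448  240.43302804]
```

View pics/d.png

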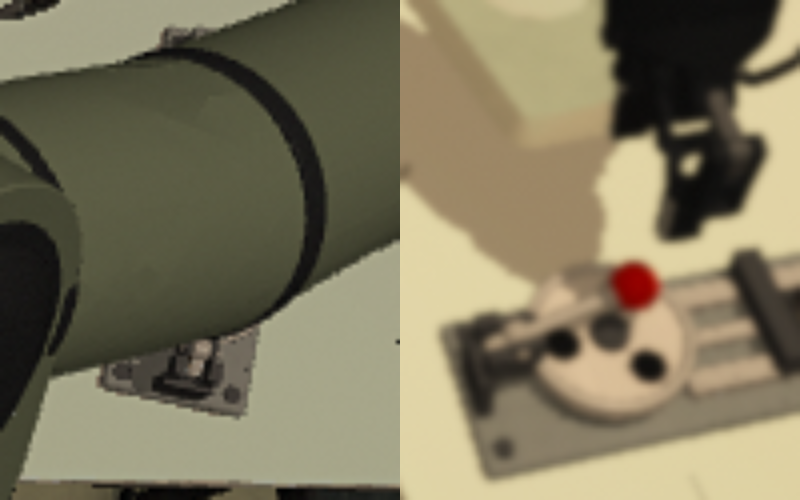

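The side view shows the gripper squarely above the ball at (318,271), with nothing touched. Joint 7 is near its limit at 2.40 (limit 2.52), so I'll take the half-turn equivalent grasp up here, where there is room.

```bash
python3 -m jog '[[[0,0,0,0,0,-0.15,0.7],[0,0,0,0,0,-0.15,0.7],[0,0,0,0,0,-0.15,0.7],[0,0,0,0,0,-0.15,0.7],[0,0,0,0,0,-0.15,0.7]]]'
python3 -c "
from h import *
print(bot.observe()['qpos'])"
```

```text
clock: 4.8
position: [0.4881, -0.3657, 0.2411]
tool_rot: [3.133, -0.006, -2.75]
force: [-0.7, 0.2, -2.2]
grip_width: 0.0597
finger_force: 0.0
[ 0.53844652  0.57188442  0.01082643  1.69444515 -0.00776393  0.88604276
  2.51468039]
```

```bash
python3 -m jog '[[[0,0,0,0,0,0.15,0.7],[0,0,0,0,0,0.15,0.7],[0,0,0,0,0,0.15,0.7],[0,0,0,0,0,0.145,0.7],[0,0,0,0,0,0,0.7]]]'
python3 -c "
from h import *
delta(goal(.12));print(bot.observe()['qpos'])"
```

```text
clock: 5.3
position: [0.4881, -0.3653, 0.2402]
tool_rot: [3.137, -0.012, 2.931]
force: [0.6, 0.3, -0.4]
grip_width: 0.0599
finger_force: 0.0
pos [ 0.4881 -0.3653  0.2402] rot [ 3.1366 -0.0116  2.931 ] F [ 0.6  0.3 -0.4] t 5.3 w 0.0599
d mm [-4.2 -1.9 98. ] rv [ 0.005  -0.0116 -0.0076]
[ 0.42707327  0.581233    0.1744236   1.70094787 -0.12431732  0.88292139
  2.01387056]
```

```bash
python3 -m jog '[[[-3,-2,30,0.005,-0.011,-0.007,0.7],[-1,-1,30,0,0,0,0.7],[-1,0,25,0,0,0,0.7],[0,0,12,0,0,0,0.7],[0,0,0,0,0,0,0.7]]]'
python3 -m jog '[[[0,0,0,0,0,0,0.3],[0,0,0,0,0,0,0.1],[0,0,0,0,0,0,0],[0,0,0,0,0,0,0],[0,0,0,0,0,0,0]]]' 30
python3 - <<'E'
from h import *
delta(goal(.12));print(bot.observe()['qpos'],bot.observe()['finger_force'])
b=bot.grab_frame('side')
cv2.imwrite('pics/e.png',cv2.resize(b['img'][200:325,250:370],(480,500))[:,:,::-1])
E
```

```text
clock: 5.8
position: [0.4912, -0.3681, 0.1405]
tool_rot: [3.139, -0.004, 2.944]
force: [-0.2, -0.1, 0.1]
grip_width: 0.0598
finger_force: 0.0
clock: 6.3
position: [0.4922, -0.3682, 0.1415]
tool_rot: [3.14, -0.001, 2.942]
force: [6.0, -0.4, 2.8]
grip_width: 0.0258
finger_force: 29.4
pos [ 0.4922 -0.3682  0.1415] rot [ 3.1397e+00 -1.0000e-03  2.9415e+00] F [ 6.  -0.4  2.8] t 6.3 w 0.0258
d mm [ 1.6  0.6 -0.6] rv [ 0.0019 -0.001   0.0029]
[ 0.45262313  0.71774338  0.13944334  1.74956445 -0.14710724  0.68600715
  2.04300347] 29.44471836090088
```

View pics/e.png

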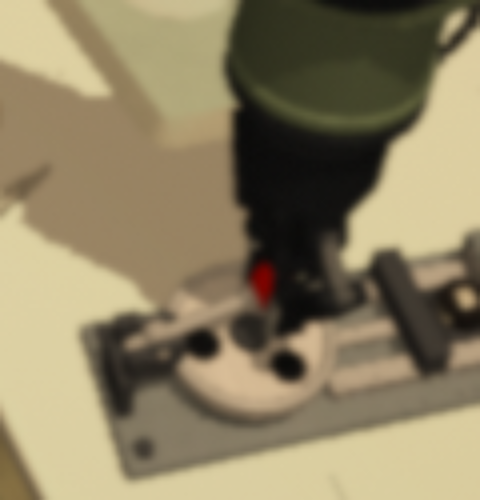

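The side view shows the pads closed on the red ball at crop (262,285), grip 29 N and width 26 mm. Next is the fold arc.

Run:
```python
import numpy as np
p=.113+np.arange(0,13)*.1;a=p+np.deg2rad(15)
d=np.c_[-70*np.cos(a),-70*np.sin(a)]
for q,r in zip(p[1:],np.diff(d,axis=0)):print(q.round(3),r.round(1))
```

```text
0.213 [ 2.9 -6.4]
0.313 [ 3.5 -6.1]
0.413 [ 4.1 -5.7]
0.513 [ 4.6 -5.2]
0.613 [ 5.1 -4.7]
0.713 [ 5.6 -4.2]
0.813 [ 6.  -3.6]
0.913 [ 6.3 -3. ]
1.013 [ 6.6 -2.4]
1.113 [ 6.8 -1.7]
1.213 [ 6.9 -1. ]
1.313 [ 7.  -0.3]
```

```bash
python3 -m jog '[[[2.8,0,-6.4,0,0,0,0],[3.4,0,-6.1,0,0,0,0],[0,0,0,0,0,0,0]]]' 40
```

```text
clock: 6.65
position: [0.4853, -0.3669, 0.154]
tool_rot: [3.139, -0.002, 2.941]
force: [3.5, 1.1, -0.7]
grip_width: 0.0258
finger_force: 39.8
```

```bash
python3 -m jog '[[[4.1,0,-5.7,0,0,0,0],[4.6,0,-5.2,0,0,0,0],[5.1,0,-4.7,0,0,0,0],[0,0,0,0,0,0,0]]]'
python3 - <<'E'
from h import *
delta(goal(.613))
b=bot.grab_frame('side')
cv2.imwrite('pics/f.png',cv2.resize(b['img'][180:325,250:370],(480,580))[:,:,::-1])
E
```

```text
clock: 7.05
position: [0.4709, -0.3641, 0.1693]
tool_rot: [3.139, -0.004, 2.941]
force: [0.6, 1.5, -3.9]
grip_width: 0.0259
finger_force: 39.8
pos [ 0.4709 -0.3641  0.1693] rot [ 3.1389 -0.0038  2.9406] F [ 0.6  1.5 -3.9] t 7.05 w 0.0259
d mm [-0.   0.8 -0.4] rv [ 0.0027 -0.0038  0.002 ]
```

View pics/f.png

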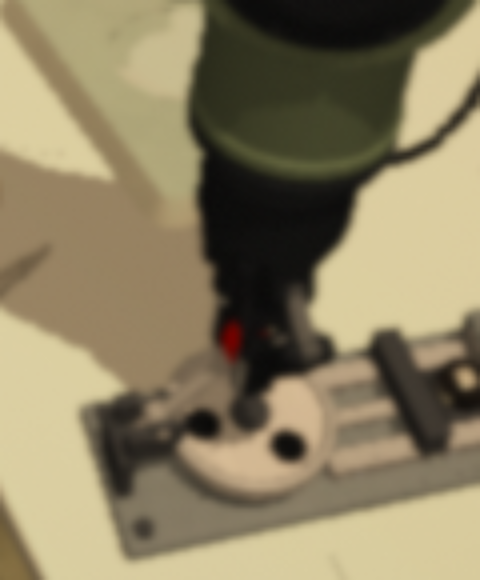

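The handle is rising with the ball held (red at (232,340), rod inclined). I'll continue through the latch.

```bash
python3 -m jog '[[[5.6,0,-4.2,0,0,0,0],[6,0,-3.6,0,0,0,0],[6.3,0,-3,0,0,0,0],[0,0,0,0,0,0,0]]]'
python3 -m jog '[[[6.6,0,-2.4,0,0,0,0],[6.8,0,-1.7,0,0,0,0],[6.9,0,-1,0,0,0,0],[5,0,-0.3,0,0,0,0],[0,0,0,0,0,0,0]]]'
python3 -c "
from h import *
delta(goal(1.31));print(bot.observe()['qpos'])"
```

```text
clock: 7.5
position: [0.4536, -0.3606, 0.1803]
tool_rot: [3.139, -0.003, 2.941]
force: [1.4, 1.0, -2.7]
grip_width: 0.0256
finger_force: 39.9
clock: 8.0
position: [0.4286, -0.3556, 0.1854]
tool_rot: [3.139, -0.004, 2.941]
force: [0.7, 0.7, 2.1]
grip_width: 0.0259
finger_force: 40.9
pos [ 0.4286 -0.3556  0.1854] rot [ 3.1391 -0.0038  2.9405] F [0.7 0.7 2.1] t 8.0 w 0.0259
d mm [ 1.8  1.1 -0.6] rv [ 0.0025 -0.0038  0.0019]
[ 0.47806653  0.58069659  0.15096042  1.88477823 -0.13126225  0.69004078
  2.07611437]
```

```bash
python3 -m jog '[[[2,0,0,0,0,0,0],[1,0,0,0,0,0,0],[0,0,0,0,0,0,0]]]'
python3 - <<'E'
from h import *
b=bot.grab_frame('side');delta(goal(1.31))
cv2.imwrite('pics/g.png',cv2.resize(b['img'][180:325,250:370],(480,580))[:,:,::-1])
# crank path from present: centre O, radius .056
th0=YAW+np.pi
R=Ro.from_euler('xyz',bot.observe()['tool_rot'])
w=np.arange(0,2.11,.1)
P=np.c_[.056*np.cos(th0-w),.056*np.sin(th0-w),0*w]
for k,r in zip(w[1:],R.inv().apply(np.diff(P,axis=0))*1000):print(k.round(1),r[:2].round(1))
E
```

```text
clock: 8.3
position: [0.4268, -0.3552, 0.1854]
tool_rot: [3.139, -0.003, 2.941]
force: [2.6, 0.4, 5.6]
grip_width: 0.0258
finger_force: 41.1
pos [ 0.4267 -0.3552  0.1854] rot [ 3.1394e+00 -2.7000e-03  2.9411e+00] F [2.6 0.2 4.1] t 8.35 w 0.0256
d mm [-0.1  1.  -0.6] rv [ 0.0022 -0.0027  0.0025]
0.1 [-0.3  5.6]
0.2 [-0.9  5.5]
0.3 [-1.4  5.4]
0.4 [-1.9  5.3]
0.5 [-2.4  5. ]
0.6 [-2.9  4.8]
0.7 [-3.4  4.4]
0.8 [-3.8  4.1]
0.9 [-4.2  3.7]
1.0 [-4.6  3.2]
1.1 [-4.9  2.8]
1.2 [-5.1  2.3]
1.3 [-5.3  1.8]
1.4 [-5.5  1.2]
1.5 [-5.6  0.7]
1.6 [-5.6  0.1]
1.7 [-5.6 -0.5]
1.8 [-5.5 -1. ]
1.9 [-5.4 -1.6]
2.0 [-5.2 -2.1]
2.1 [-5.  -2.6]
```

View pics/g.png

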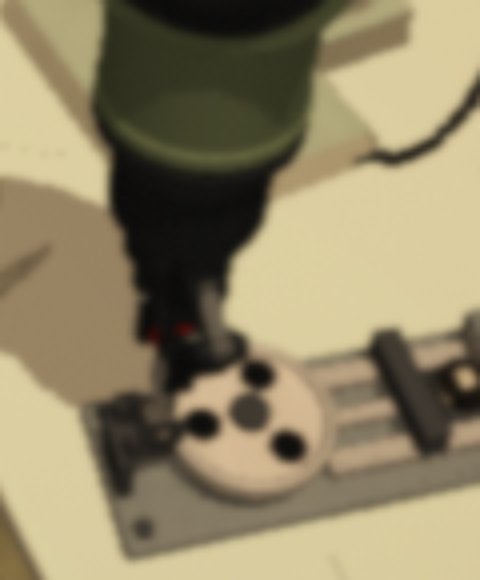

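The handle is upright, at the stop by both pose and force. Now I'll crank.

```bash
python3 -m jog '[[[-0.3,5.6,0,0,0,0,0],[-0.9,5.5,0,0,0,0,0],[-1.4,5.4,0,0,0,0,0],[-1.9,5.3,0,0,0,0,0],[0,0,0,0,0,0,0]]]' 60
python3 -c "
from h import *
delta(goal(1.31,.4))"
```

```text
clock: 8.85
position: [0.4355, -0.3348, 0.1855]
tool_rot: [3.14, -0.003, 2.941]
force: [-0.0, -3.3, 5.6]
grip_width: 0.0248
finger_force: 58.8
pos [ 0.4355 -0.3348  0.1855] rot [ 3.140e+00 -2.800e-03  2.941e+00] F [-0.  -3.3  5.6] t 8.85 w 0.0248
d mm [-0.1  1.2 -0.5] rv [ 0.0016 -0.0028  0.0024]
```

```bash
python3 -m jog '[[[-2.4,5,0,0,0,0,0],[-2.9,4.8,0,0,0,0,0],[-3.4,4.4,0,0,0,0,0],[-3.8,4.1,0,0,0,0,0],[0,0,0,0,0,0,0]]]'
python3 -m jog '[[[-4.2,3.7,0,0,0,0,0],[-4.6,3.2,0,0,0,0,0],[-4.9,2.8,0,0,0,0,0],[-5.1,2.3,0,0,0,0,0],[0,0,0,0,0,0,0]]]'
python3 -c "
from h import *
delta(goal(1.31,1.2));print(bot.observe()['qpos'])"
```

```text
clock: 9.35
position: [0.4514, -0.3195, 0.1857]
tool_rot: [3.14, -0.003, 2.941]
force: [-1.7, -2.0, 12.4]
grip_width: 0.0251
finger_force: 59.2
clock: 9.85
position: [0.4719, -0.3121, 0.1854]
tool_rot: [3.141, -0.003, 2.941]
force: [-1.1, -4.4, 6.3]
grip_width: 0.0253
finger_force: 59.3
pos [ 0.4719 -0.3121  0.1854] rot [ 3.1407 -0.0032  2.9405] F [-1.1 -4.4  6.3] t 9.85 w 0.0253
d mm [-0.3  2.  -0.6] rv [ 0.0009 -0.0032  0.002 ]
[ 0.36897966  0.59190615  0.15515148  1.86242726 -0.13407682  0.70063484
  1.97084337]
```

```bash
python3 -m jog '[[[-5.3,2.2,0,0,0,0,0],[-5.5,1.6,0,0,0,0,0],[-5.6,1,0,0,0,0,0],[-5.6,0.3,0,0,0,0,0],[0,0,0,0,0,0,0]]]'
python3 -m jog '[[[-5.6,-0.5,0,0,0,0,0],[-5.5,-1,0,0,0,0,0],[-5.4,-1.6,0,0,0,0,0],[-5.2,-2.1,0,0,0,0,0],[0,0,0,0,0,0,0]]]'
python3 -c "
from h import *
delta(goal(1.31,2.0));delta(goal(1.31,2.094))"
```

```text
clock: 10.35
position: [0.4938, -0.3109, 0.1845]
tool_rot: [3.14, -0.005, 2.941]
force: [-2.5, -3.6, -2.4]
grip_width: 0.0253
finger_force: 61.0
clock: 10.85
position: [0.5133, -0.321, 0.1844]
tool_rot: [3.14, -0.006, 2.94]
force: [-6.2, -6.0, 0.3]
grip_width: 0.0251
finger_force: 61.1
pos [ 0.5133 -0.321   0.1844] rot [ 3.1401 -0.0063  2.9398] F [-6.2 -6.   0.3] t 10.85 w 0.0251
d mm [-1.6  1.1 -1.6] rv [ 0.0015 -0.0063  0.0012]
pos [ 0.5133 -0.321   0.1844] rot [ 3.1401 -0.0063  2.9398] F [-6.2 -6.   0.3] t 10.85 w 0.0251
d mm [-6.3 -1.4 -1.7] rv [ 0.0015 -0.0063  0.0012]
```

```bash
python3 -m jog '[[[-4,-0.6,0,0,0,0,0],[-3,-0.6,0,0,0,0,0],[0,0,0,0,0,0,0]]]'
python3 -c "
from h import *
delta(goal(1.31,2.094))"
```

```text
clock: 11.15
position: [0.5171, -0.323, 0.1841]
tool_rot: [3.139, -0.012, 2.939]
force: [-27.0, 2.2, 13.8]
grip_width: 0.0254
finger_force: 62.2
pos [ 0.5171 -0.323   0.1841] rot [ 3.1388 -0.0124  2.9389] F [-27.    2.2  13.8] t 11.15 w 0.0254
d mm [-2.1 -0.2 -2. ] rv [ 0.0028 -0.0124  0.0003]
```

```bash
python3 -m jog '[[[2,0,0,0,0,0,0],[0,0,0,0,0,0,0],[0,0,0,0,0,0,0.3],[0,0,0,0,0,0,0.7],[0,0,0,0,0,0,0.7]]]' 20
python3 -m jog '[[[0,0,0,0,0,0,0.8],[0,0,-10,0,0,0,0.8],[0,0,-20,0,0,0,0.8],[0,0,-30,0,0,0,0.8],[0,0,-30,0,0,0,0.8]]]'
python3 -m jog '[[[25,0,-30,0,0,0,0.8],[45,0,-20,0,0,0,0.8],[45,0,0,0,0,0,0.8],[0,0,0,0,0,0,0.8]]]'
python3 - <<'E'
from h import *
delta(goal(1.31,2.094))
a=bot.grab_frame('top');b=bot.grab_frame('side');P=[]
for f in(a,b):
  print(proj(f,goal(1.31,2.094,up=0)))
  hsv=cv2.cvtColor(f['img'],cv2.COLOR_RGB2HSV);m=((hsv[...,0]<6)|(hsv[...,0]>174))&(hsv[...,1]>150)&(hsv[...,2]>60)
  n,l,s,c=cv2.connectedComponentsWithStats(m.astype(np.uint8));print([(c[i].round(1),s[i][4]) for i in range(1,n) if s[i][4]>15])
A=cv2.resize(a['img'][110:235,330:430],(400,500));B=cv2.resize(b['img'][200:325,260:360],(400,500))
cv2.imwrite('pics/i.png',np.hstack([A,B])[:,:,::-1])
E
```

```text
clock: 11.65
position: [0.5193, -0.322, 0.1849]
tool_rot: [3.139, -0.004, 2.941]
force: [-0.5, 0.9, -0.2]
grip_width: 0.0539
finger_force: 0.0
clock: 12.15
position: [0.5197, -0.3222, 0.2768]
tool_rot: [3.139, -0.003, 2.941]
force: [-0.3, -0.3, 1.0]
grip_width: 0.0683
finger_force: 0.0
clock: 12.55
position: [0.4025, -0.2993, 0.327]
tool_rot: [3.139, -0.003, 2.938]
force: [0.6, -0.5, 0.5]
grip_width: 0.0683
finger_force: 0.0
pos [ 0.4025 -0.2993  0.327 ] rot [ 3.1390e+00 -3.1000e-03  2.9381e+00] F [ 0.6 -0.5  0.5] t 12.55 w 0.0683
d mm [-119.6   -0.5  140.6] rv [ 0.0026 -0.0031 -0.0005]
[373.51213215 167.63523549]
[(array([57.4, 94.8]), np.int32(104)), (array([370.5, 107.1]), np.int32(82)), (array([373.7, 166.4]), np.int32(89))]
[320.81311904 239.41989133]
[(array([320.9, 239.9]), np.int32(96)), (array([387.9, 252.8]), np.int32(79))]
```

View pics/i.png

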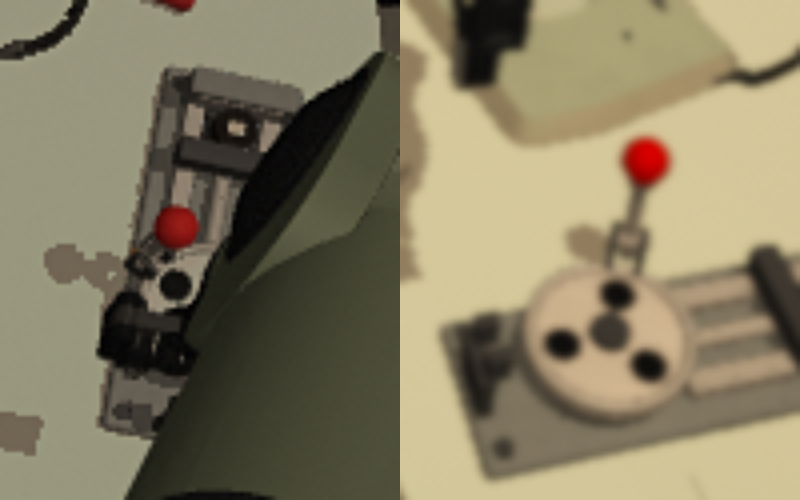

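The handle stands upright and free. The ball is within about a pixel of where it should be with the vise closed, at (373.7,166.4) in the top view and (320.9,239.9) in the side view, and the gripper is clear. Handing in.

```bash
python3 -c "
from workcell import bot
print(bot.job_done())"
```

```text
the job is handed in; nothing more can be done
None
```

The red vise is cranked closed to its stop, its handle left standing upright and released, and I never went near the blue handle; the job is handed in at about 12.6 s, with no verdict returned.

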